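Lapping the rinsed porcelain plates on the draining slope

TASK

The rinsed porcelain plates on the draining slope have to overlap like roof slates, each stopping at the pads of its own pair of gauge blocks. First slide the middle-sized plate down until it bears squarely on the pads of both lower gauge blocks, then slide the widest plate down over it until it bears squarely on the pads of both upper ones. Keep the plates on the slope rather than lifting them off, feel for the pads so as not to shove the gauge off its setting, do not disturb the narrow bottom plate or the spatula, bottles and glassware around, and leave everything lying still.

Things in the scene. Friction and masses are not known exactly. Their poses are not given: they have to be found in the camera images.
- foot (a point): Grey draining board, a plane sloping 17 degrees, high end away from the robot, 305 mm long and 216 mm wide over its two side rails (20 mm high, inner faces 98 mm either side of the middle). This point is the middle of the foot, on the sloping surface where it meets the upright foot ledge (32 mm high). Axes: x straight uphill along the surface, y across to the left seen facing uphill, z square out of the surface. The board is fixed.
- lower_line (a point): Lower gauge: two plain steel blocks, one each side, 14 mm along the slope, 34 mm high, from 48 to 97 mm either side of the middle. This point: on the board midway between them, in the plane of their uphill faces; axes as the board's. Both carry a steel stop pad that stands out uphill by 2 to 13 mm, the same left and right: a screw setting not told here. The gauge slips if pushed with about 18 N.
- upper_line (a point): Upper gauge: a like pair of steel blocks farther uphill, from 72 to 97 mm either side of the middle, with like stop pads standing out 2 to 13 mm by their own setting; point and axes as for the lower gauge. It too slips if pushed with about 18 N.
- narrow_edge (a point): Narrow white porcelain plate, 84 mm wide, 110 mm along the slope, 8 mm thick, about 0.18 kg, already home against the foot ledge, its lower end raised 16 mm by a strip. This point: middle of its lower (downhill) edge, on the underside. Axes: x along the plate uphill, z out of its face.
- middle_edge (a point): Middle white porcelain plate, 120 mm wide, 110 mm along the slope, 8 mm thick, about 0.25 kg; its lower end lies on the narrow plate, its upper end on the board, 18 to 47 mm short of its stop pads and a little askew. This point: middle of its lower edge, on the underside, the edge that meets the pads. Axes as the narrow plate's.
- middle_ridge (a point): Finger ridge of the middle plate: a bar 50 mm across the slope, 7 mm thick and 12 mm high on the plate's upper face, 9.5 mm (its centre plane) uphill of the plate's lower edge. This point: middle of the ridge's top. Axes as the plate's. Some 40 mm of bare plate lie uphill of the ridge before the widest plate begins. 2 to 7 N downhill slides the plate, whose lower end rises about 1 mm for each 8 mm it slides.
- wide_edge (a point): Widest white porcelain plate, 168 mm wide, 110 mm along the slope, 8 mm thick, about 0.35 kg; its lower end lies on the middle plate, its upper end on the board. It may be dragged along a little when the middle plate slides. This point: middle of its lower edge, on the underside. Axes as the others'.
- wide_ridge (a point): Finger ridge of the widest plate, same ridge at the same place as on the middle plate; this point: middle of its top. The same push slides it, and its lower end rises in the same way. Nothing covers the plate uphill of its ridge.
- board: The draining board itself; same point and axes as the foot.
- plate_narrow: The narrow plate; origin in the middle of its underside, axes as its edge point.
- plate_middle: The middle plate; origin in the middle of its underside.
- plate_wide: The widest plate; origin in the middle of its underside.
- gauge_lower: The lower gauge's pair of blocks; origin at its line point.
- gauge_upper: The upper gauge's pair of blocks; origin at its line point.
- spatula: Steel spatula, 160 mm long, 3 mm thick, lying across the head of the slope. Leave alone.
- reagent_tall: White bottle with a cap, 68 mm wide, 170 mm tall, left of the slope. Leave alone.
- amber_jar: Amber jar, 56 mm wide, 95 mm tall, right of the slope. Leave alone.
- beaker: Glass beaker, 72 mm wide, 90 mm tall, right of the slope. Leave alone.
- small_bottle: Small white bottle, 40 mm wide, 75 mm tall, right of the slope. Leave alone.
- dish: White dish, 90 mm wide, 18 mm tall, on the bench left of and nearer than the foot. Leave alone.
- stopper: Black rubber stopper, 36 mm wide, 28 mm tall, on the bench right of and nearer than the foot. Leave alone.
Mind the look-alikes: they are no part of the job. Leave any blue, pink or yellow look-alike of the plate_middle alone.

How it is judged:
On the way, in this order (a step that is already met when the one before it is completed fails the run):
1. the middle plate bears squarely on the pads of both lower gauge blocks (x of middle_edge in the frame of lower_line below 0.0155 m and angle between the y axis of plate_middle and the y axis of board, either way round below 0.04 rad and contact force between plate_middle and gauge_lower above 1 N), for 0.1 s.
2. then the widest plate bears squarely on the pads of both upper gauge blocks (x of wide_edge in the frame of upper_line below 0.0155 m and angle between the y axis of plate_wide and the y axis of board, either way round below 0.04 rad and contact force between plate_wide and gauge_upper above 1 N), for 0.1 s.
At the end, for the whole second after the job is handed in: The lower edges of the middle and widest plates lie on their stop pads, 0 to 15.5 mm uphill of the faces of their own gauge blocks, square to the slope within 2.5 degrees, each lapping over the plate below; the narrow plate is within 6 mm of the foot ledge; the plates lie still (x of middle_edge in the frame of lower_line between 0 and 0.0155 m and x of wide_edge in the frame of upper_line between 0 and 0.0155 m and angle between the y axis of each of plate_middle, plate_wide and the y axis of board, either way round below 0.045 rad and z of each of middle_edge, wide_edge in the frame of foot above 0.01 m and x of narrow_edge in the frame of foot below 0.006 m and linear speed of each of plate_middle, plate_wide below 0.01 m/s); the robot touches nothing.
It fails at once if a gauge is shoved more than 2 mm off its setting (distance of any of lower_line, upper_line from where it was at the start of the episode above 0.002 m).
It fails at once if a plate is lifted off the slope (its lower edge more than 45 mm above the board) (z of any of middle_edge, wide_edge in the frame of foot above 0.045 m).
It fails at once if the narrow plate is moved more than 8 mm (distance of narrow_edge from where it was at the start of the episode above 0.008 m).
It fails at once if a bystander is moved more than 20 mm (distance of any of spatula, reagent_tall, amber_jar, beaker, small_bottle, dish, stopper from where it was at the start of the episode above 0.02 m).
It also fails if it takes over 45 s, if anything falls off the work surface, if the arm or the gripper's body presses on something with over 40 N, if the wrist force passes 120 N, or if a joint passes its speed limit or range.

ROBOT

A 6-joint arm with a two-finger parallel gripper is mounted at the origin on the work surface. World frame = base frame: x ahead of the robot, y to its left, z up, the work surface at z = 0. Lengths are in m, angles in rad, forces in N, time in s.
With the tool pointing down it reaches from about 0.225 to 0.875 m from the base axis. Payload 3.4 kg.
Tool frame: the origin (TCP) lies between the finger pads; the fingertips stand 14 mm ahead of it and the grasp point (between the pads) lies 5 mm behind it; z points along the fingers, y is the direction in which the jaws open and shut (so a half turn about z gives the same grasp; the last joint's range is limited). The gripper opens to 85 mm and grips with 20 to 120 N. Pads are 22 mm wide; open, the fingers measure 114 mm over their backs; the gripper's body (76 mm by 85 mm) begins 54 mm behind the grasp point. The pads swing forward as they close: fully open they stand 13 mm farther back than shut.
Start: joints at [-1.257, 0.276, 1.505, -0, 1.361, -0.121], TCP at [0.242, -0.522, 0.245] pointing down, gripper open.
Joint ranges: [-2.89, 2.89], [-0.75, 2.08], [0.22, 2.7], [-1.18, 4.32], [0.11, 2.71], [-2.7, 2.7]. Speed limits (rad/s): [2.57, 2.57, 3.14, 3.14, 3.14, 3.14].

INTERFACE

Orientations are given as a unit quaternion [w, x, y, z].
In Python, from rig import manip, get_image, job gives the robot as it stands. The module is installed in compiled form; this text tells all that it offers.
- The arm moves only by the tool step_arm, never from a script. Its argument "moves" is one flat list of numbers, 5 for each row, row after row: the shift along the tool's x, y, z as a fraction of full scale, then the turn about the tool's z as a fraction of full scale, then the gripper's target within -1 to 1 (shut at 1, half-way at 0, fully open at -1). In form: [dx, dy, dz, twist, hand, dx, dy, dz, twist, hand, ...]. A call has 1 to 5 rows; each row is the pose to reach, as a shift and turn from the pose commanded when the call began, along the tool's axes at that moment, turning the shorter way round; what a row does not reach only later rows make up. Full scale, the value 1, is 500 mm for a shift and pi rad for a turn. A row lasts 1/10 s, in which the tool goes at most 50 mm and 8.59 degrees, less where a joint would pass 70% of its speed; a pose out of reach is approached as far as the arm can. A call with a number of a shift or a turn outside -1 to 1 is refused whole. A call with a gripper value outside its range is refused whole. The fingers move at their own pace and stop on an object; "force" is the grip in N (left out, the last holds). Time passes only in rows, so rows that repeat a pose let the fingers close. It gives the time, the measured TCP pose, the force and the opening at its end, in the units of the state.
- manip.get_state(): the state, without advancing time (a new reading comes with each control period).
- get_image(name): name is "scene" or "top"; returns a dict with "frame" (420x560x3 uint8, blue, green, red), "fx", "fy", "cx", "cy" (pixels), "rvec" (rotation vector, rad) and "tvec" (3), from world to camera coordinates, as OpenCV has them. Camera axes: x right, y down, z forward; pixel columns grow to the right and rows downward; lengths in m; the calibration is good to about 2 mm. A picture is of the moment at which its call begins. There is no depth.
- job.sign_off(): hands the job in, once; it reports no verdict.
The state is a dict: "clock": time; "qpos": joint angles; "qd": joint speeds; "effort": joint torques, N m; "position": TCP position; "ee_rot": TCP orientation; "contact_force": force on the tool from outside, world axes, zero at the start; "moment": the same for the moment, N m; "width": finger opening in m.
Only numpy, scipy, OpenCV 4.12 (cv2) and the standard library are available. Lean on these libraries where they do the work, as an engineer would, in place of code of your own. Each camera call takes 0.05 s, during which the arm holds its last target. There are 200 camera calls.

## Working session

There is one attempt and no reset: what is moved stays moved. The work goes in short steps, Python scripts to look and compute and a tool call to move; the robot and the scene stay as the last step left them, time stands still between calls to the robot, and variables do not carry over. Pictures are saved under pics/ and viewed, about 8 in all and at most 12, crops included, and the job is handed in when it is done.

Besides the shell and the picture viewer there is one more tool, called by a JSON object that holds its "op" and its "data". step_arm: Moves the arm, as the interface text tells. Its arguments: {"type":"object","properties":{"moves":{"type":"array","items":{"type":"number","minimum":-1,"maximum":1}},"force":{"type":"number"}},"required":["moves"]}

```bash
mkdir -p pics; cat > h.py <<'E'
import numpy as np, cv2
from rig import manip, get_image, job
def grab(n,f):
    d=get_image(n); cv2.imwrite(f'pics/{f}.png',d['frame']); np.save(f'pics/{f}.npy',d,allow_pickle=True); return d
def load(f): return np.load(f'pics/{f}.npy',allow_pickle=True).item()
def cam(d):
    R,_=cv2.Rodrigues(np.array(d['rvec'],float)); K=np.array([[d['fx'],0,d['cx']],[0,d['fy'],d['cy']],[0,0,1.]]); return K,R,np.array(d['tvec'],float).ravel()
def ray(d,uv):
    K,R,t=cam(d); return -R.T@t, R.T@np.linalg.solve(K,np.r_[uv,1.])
def hit(d,uv,p,n):
    o,v=ray(d,uv); return o+v*(np.dot(n,np.array(p)-o)/np.dot(n,v))
def proj(d,P):
    K,R,t=cam(d); q=(R@np.atleast_2d(P).T).T+t; q=q@K.T; return q[:,:2]/q[:,2:]
E
python3 - <<'E'
from h import *
a=grab('scene','s0'); b=grab('top','t0')
for d in(a,b):
    print(ray(d,[d['cx'],d['cy']]),d['fx'])
    
cv2.imwrite('pics/s0b.png',cv2.resize(a['frame'],(800,600),interpolation=2));cv2.imwrite('pics/t0b.png',cv2.resize(b['frame'],(800,600),interpolation=2))
print(manip.get_state())
E
```

```text
(array([ 1.14919564, -0.62988345,  0.63281252]), array([-0.62635678,  0.5819622 , -0.51864938])) 391.0561923651539
(array([ 0.48397926, -0.02908295,  1.17295875]), array([ 0.05208908, -0.00834857, -0.99860754])) 438.53715781416196
{'clock': 0.1, 'qpos': array([-1.25700993e+00,  2.76507485e-01,  1.50601421e+00, -1.14310112e-05,
        1.36071609e+00, -1.20980759e-01]), 'qd': array([ 0.00030545, -0.00188002, -0.00329529,  0.00140755, -0.00144406,
        0.00070206]), 'effort': array([ 8.55718863e-04, -4.17699945e+01, -2.46405977e+01, -3.45263279e-04,
        5.79659725e-03,  1.18764228e-05]), 'position': array([ 0.24204815, -0.52106536,  0.24453699]), 'ee_rot': array([-8.18205094e-04,  9.76464501e-01,  2.15676616e-01, -8.47374729e-05]), 'contact_force': array([0.43258227, 0.00319808, 0.25154865]), 'moment': array([-0.00011969,  0.01433306, -0.0454693 ]), 'width': 0.08529958633879933}
```

View pics/s0b.png

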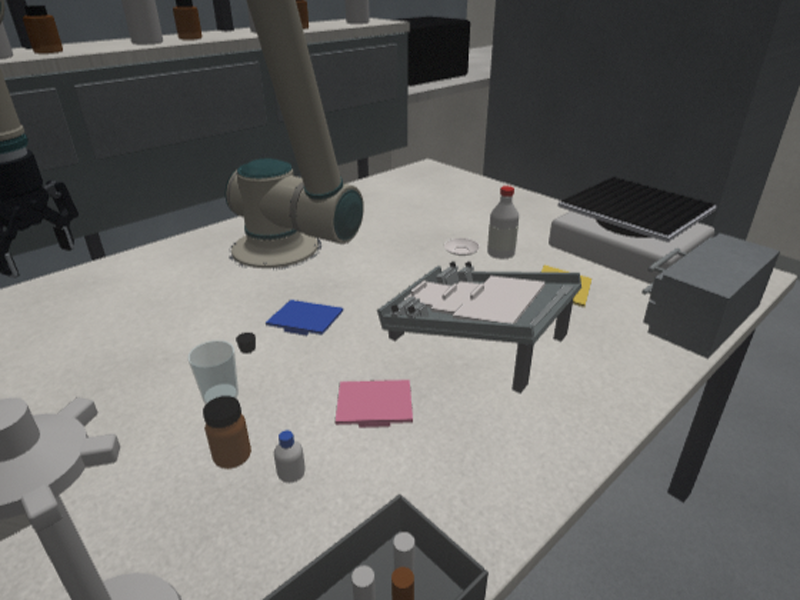

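View pics/t0b.png

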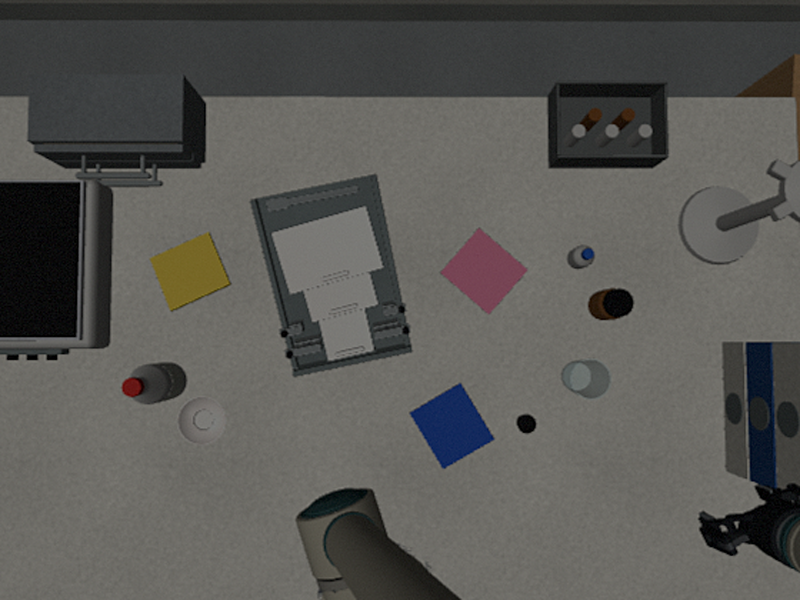

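```bash
python3 - <<'E'
from h import *
a=load('t0')['frame'][118:268,165:300]; c=cv2.resize(a,None,fx=4,fy=4,interpolation=2)
b=load('s0')['frame'][178:238,260:412]; e=cv2.resize(b,None,fx=5,fy=5,interpolation=2)
cv2.imwrite('pics/t0c.png',cv2.convertScaleAbs(c,alpha=1.5)); cv2.imwrite('pics/s0c.png',cv2.convertScaleAbs(e,alpha=1.2))
E
```

```text
(no output)
```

View pics/t0c.png

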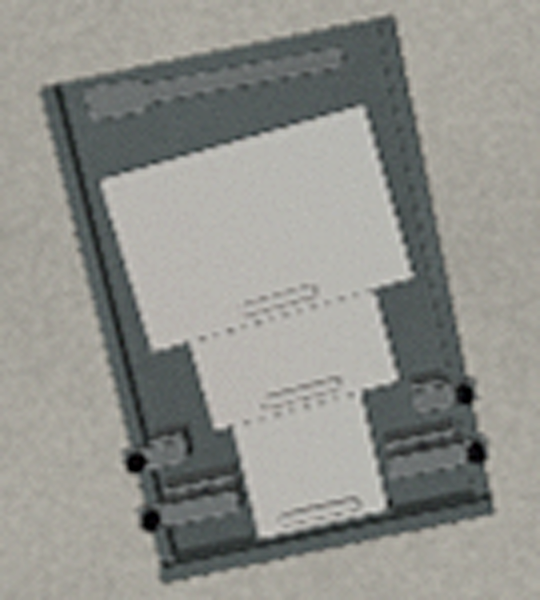

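View pics/s0c.png

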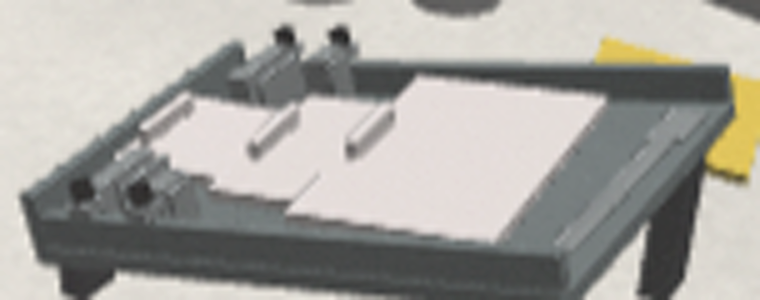

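```bash
cat >> h.py <<'E'
def tri(d1,u1,d2,u2):
    o1,v1=ray(d1,u1);o2,v2=ray(d2,u2)
    s=np.linalg.lstsq(np.c_[v1,-v2],o2-o1,rcond=None)[0]
    p,q=o1+s[0]*v1,o2+s[1]*v2
    return (p+q)/2,np.linalg.norm(p-q)
E
python3 - <<'E'
from h import *
np.set_printoptions(precision=4,suppress=True)
s,t=load('s0'),load('t0')
T=lambda u,v:np.array([165+(u+.5)/4-.5,118+(v+.5)/4-.5]); S=lambda u,v:np.array([260+(u+.5)/5-.5,178+(v+.5)/5-.5])
P={}
for n,a,b in [('footR',(492,512),(23,195)),('footL',(162,580),(240,42)),('headR',(393,16),(565,262)),('headL',(42,88),(728,68)),
 ('mrR',(341,382),(250,152)),('mrL',(264,404),(295,112)),('wrR',(316,289),(350,150)),('wrL',(246,308),(391,112)),('wpHR',(368,108),(497,241)),('wpHL',(102,182),(606,96)),('nrL',(280,520),(190,100))]:
    P[n],e=tri(t,T(*a),s,S(*b)); print(n,P[n],e)
u=P['headR']-P['footR']; print(np.degrees(np.arctan2(u[1],u[0])),np.linalg.norm(u)); u=P['headL']-P['footL']; print(np.degrees(np.arctan2(u[1],u[0])),np.linalg.norm(u),np.linalg.norm(P['headL']-P['headR']))
u=P['footL']-P['footR']; print('foot w',np.linalg.norm(u))
E
```

```text
footR [ 0.4638 -0.0578  0.056 ] 9.199059040280742e-05
footL [0.4226 0.1528 0.0555] 0.003942719884281196
headR [0.7629 0.0034 0.1338] 0.0020515096482371666
headL [0.7178 0.2117 0.1344] 0.001445938709194545
mrR [0.5446 0.0361 0.0799] 0.0019595950710301364
mrL [0.5317 0.0847 0.0796] 4.641216820717359e-06
wrR [0.6009 0.0506 0.1001] 0.0012518504890567147
wrL [0.5902 0.0943 0.1006] 0.001318799011717139
wpHR [0.7131 0.0204 0.1123] 0.005302631708852128
wpHL [0.6664 0.1812 0.1079] 0.00017707331110977597
nrL [0.4588 0.0761 0.0601] 0.0008667321725744894
11.556653213211286 0.315029038310009
11.301589736586582 0.3110982610433675 0.2132123451554441
foot w 0.21454460393857194
```

{"op": "step_arm", "data": {"moves": [0.39,-0.306,0,0,0.4,0.39,-0.306,0,0,0.4,0.39,-0.306,0,0,0.4,0.39,-0.306,0,0,0.4,0.39,-0.306,0,0,0.4], "force": 20}}

```text
clock: 0.6
position: [0.3549, -0.2985, 0.245]
ee_rot: [-0.0, 0.977, 0.215, 0.0]
contact_force: [-0.2, -1.1, 0.5]
width: 0.0253
```

{"op": "step_arm", "data": {"moves": [0.39,-0.306,0,-0.2,0.4,0.39,-0.306,0,-0.2,0.4,0.39,-0.306,0,-0.2,0.4,0.39,-0.306,0,-0.2,0.4,0.39,-0.306,0,-0.2,0.4]}}

```text
clock: 1.1
position: [0.4674, -0.0775, 0.2451]
ee_rot: [-0.0, 0.861, 0.508, -0.0]
contact_force: [0.7, -0.4, -0.6]
width: 0.0256
```

{"op": "step_arm", "data": {"moves": [0.309,-0.009,0.19,-0.224,0.4,0.309,-0.009,0.19,-0.224,0.4,0.309,-0.009,0.19,-0.224,0.4,0.309,-0.009,0.19,-0.224,0.4,0.309,-0.009,0.19,-0.224,0.4]}}

```text
clock: 1.6
position: [0.5377, 0.0607, 0.147]
ee_rot: [-0.002, 0.631, 0.776, -0.001]
contact_force: [-0.2, -0.7, 0.6]
width: 0.0256
```

{"op": "step_arm", "data": {"moves": [0,0,0.05,0,0.4,0,0,0.05,0,0.4]}}

```text
clock: 1.8
position: [0.5357, 0.0579, 0.1223]
ee_rot: [-0.003, 0.634, 0.773, -0.002]
contact_force: [-0.7, -0.2, 0.5]
width: 0.0255
```

```bash
python3 - <<'E'
from h import *
a=grab('scene','s1'); b=grab('top','t1')
st=manip.get_state(); print(st['position'],st['ee_rot'],st['contact_force'],st['width'])
x=cv2.resize(a['frame'][150:240,250:410],(800,450),interpolation=2)
cv2.imwrite('pics/s1c.png',cv2.convertScaleAbs(x,alpha=1.5))
E
```

```text
[0.53764698 0.05741791 0.12490167] [-7.06016972e-04  6.34603507e-01  7.72837303e-01 -6.27727865e-04] [ 0.83756668 -1.14868247  0.6234471 ] 0.025539464697858765
```

View pics/s1c.png

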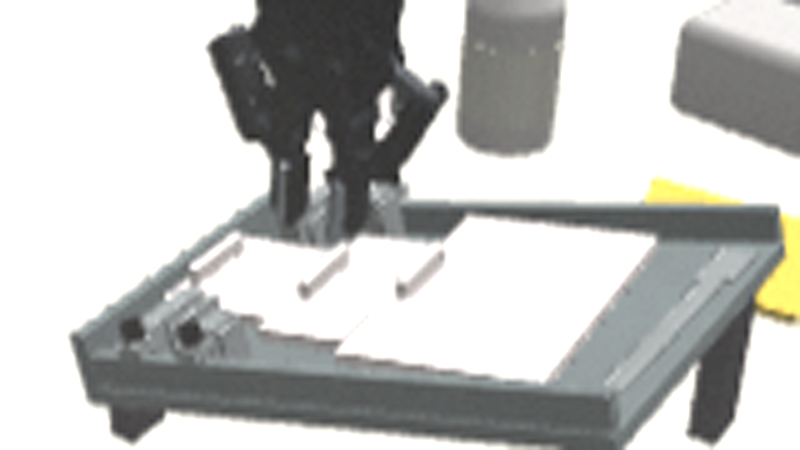

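{"op": "step_arm", "data": {"moves": [0,0,0.05,0,0.4,0,0,0.05,0,0.4,0,0,0.06,0,0.4,0,0,0.06,0,0.4]}}

```text
clock: 2.3
position: [0.5385, 0.0573, 0.0959]
ee_rot: [0.0, 0.635, 0.773, 0.0]
contact_force: [0.8, -0.1, 0.4]
width: 0.0256
```

{"op": "step_arm", "data": {"moves": [0,0,0.004,0,0.4,0,0,0.008,0,0.4,0,0,0.008,0,0.4]}}

```text
clock: 2.6
position: [0.5389, 0.0574, 0.0922]
ee_rot: [0.001, 0.635, 0.773, 0.001]
contact_force: [-0.8, 0.3, 3.5]
width: 0.0256
```

{"op": "step_arm", "data": {"moves": [0,0,0,0,0.4,0,0,0,0,0.4]}}

```text
clock: 2.8
position: [0.5389, 0.0574, 0.0921]
ee_rot: [0.001, 0.635, 0.773, 0.0]
contact_force: [-0.8, -0.1, 5.3]
width: 0.0259
```

```bash
python3 - <<'E'
from h import *
a=grab('scene','s2')
st=manip.get_state(); print(st['position'],st['contact_force'])
x=cv2.resize(a['frame'][170:240,270:370],(800,560),interpolation=2)
cv2.imwrite('pics/s2c.png',cv2.convertScaleAbs(x,alpha=1.2))
E
```

```text
[0.53889227 0.05740759 0.09210121] [-1.09418402 -0.6035844   5.92521668]
```

View pics/s2c.png

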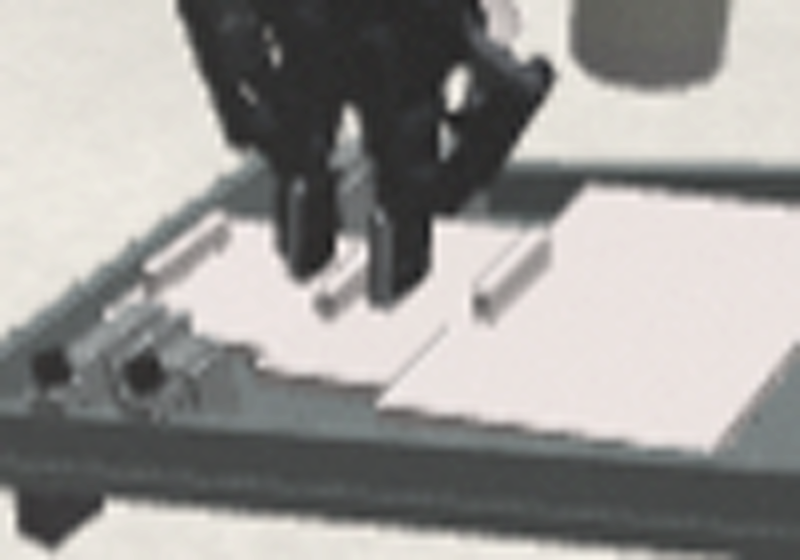

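{"op": "step_arm", "data": {"moves": [0,0,-0.004,0,0.4,0,-0.005,-0.003,0,0.4,0,-0.01,-0.002,0,0.4,0,-0.014,-0.002,0,0.4,0,-0.014,-0.002,0,0.4]}}

```text
clock: 3.35
position: [0.5309, 0.0561, 0.092]
ee_rot: [-0.0, 0.635, 0.773, -0.0]
contact_force: [0.3, 0.5, -0.3]
width: 0.026
```

{"op": "step_arm", "data": {"moves": [0,-0.004,0,0,0.4,0,-0.008,0.001,0,0.4,0,-0.012,0.002,0,0.4,0,-0.012,0.002,0,0.4]}}

```text
clock: 3.75
position: [0.5253, 0.0549, 0.0913]
ee_rot: [0.0, 0.635, 0.773, -0.0]
contact_force: [0.3, 0.3, -0.2]
width: 0.0255
```

{"op": "step_arm", "data": {"moves": [0,-0.004,0,0,0.4,0,-0.008,0.001,0,0.4,0,-0.012,0.002,0,0.4,0,-0.012,0.002,0,0.4]}}

```text
clock: 4.15
position: [0.5192, 0.0537, 0.0903]
ee_rot: [-0.0, 0.635, 0.773, -0.0]
contact_force: [0.5, 1.3, 0.0]
width: 0.0258
```

```bash
python3 - <<'E'
from h import *
a=grab('scene','s3')
st=manip.get_state(); print(st['position'],st['contact_force'])
x=cv2.resize(a['frame'][170:240,270:370],(800,560),interpolation=2)
cv2.imwrite('pics/s3c.png',cv2.convertScaleAbs(x,alpha=1.1))
E
```

```text
[0.51918206 0.05368649 0.09029798] [ 0.52896914 -0.25022631 -0.24738168]
```

View pics/s3c.png

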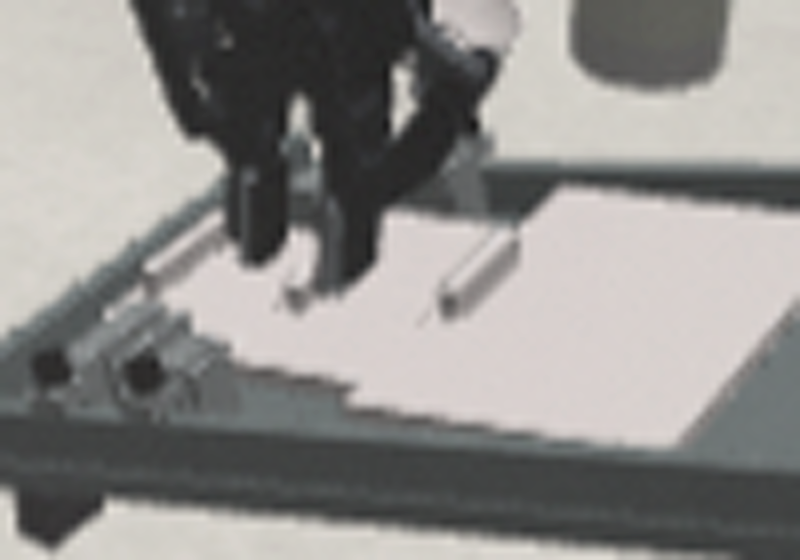

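```bash
python3 - <<'E'
from h import *
a=grab('top','t3')
x=cv2.resize(a['frame'][150:268,165:300],None,fx=5,fy=5,interpolation=2)
cv2.imwrite('pics/t3c.png',cv2.convertScaleAbs(x,alpha=1.4))
E
```

```text
(no output)
```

View pics/t3c.png

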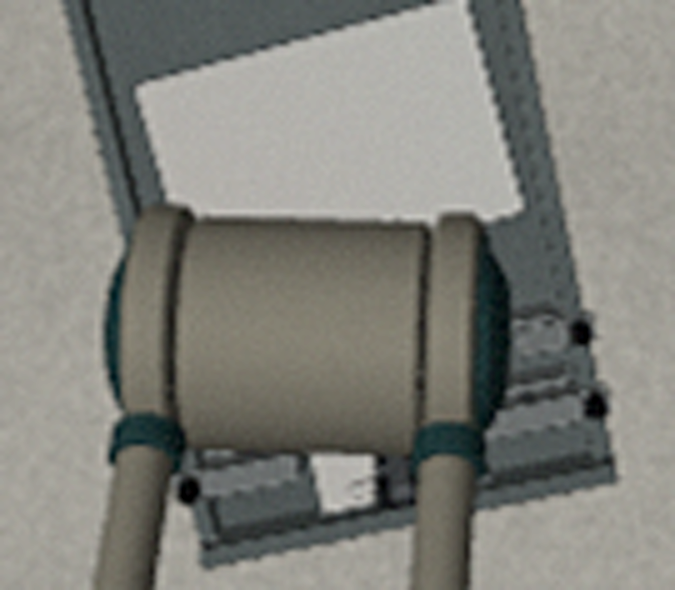

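{"op": "step_arm", "data": {"moves": [0,-0.003,0,0,0.4,0,-0.006,0.001,0,0.4,0,-0.009,0.001,0,0.4,0,-0.012,0.002,0,0.4]}}

```text
clock: 4.65
position: [0.5137, 0.0526, 0.0893]
ee_rot: [0.0, 0.635, 0.773, 0.0]
contact_force: [1.8, 1.0, 1.1]
width: 0.0253
```

{"op": "step_arm", "data": {"moves": [0,-0.002,0,0,0.4,0,-0.004,0.001,0,0.4,0,-0.006,0.001,0,0.4,0,-0.008,0.001,0,0.4]}}

```text
clock: 5.05
position: [0.5095, 0.0518, 0.0887]
ee_rot: [-0.0, 0.634, 0.773, -0.0]
contact_force: [1.3, 0.6, 0.6]
width: 0.0256
```

```bash
python3 - <<'E'
from h import *
for i in range(3):
    a=grab('scene','s4')
    st=manip.get_state(); print(st['position'],st['contact_force'],st['moment'],st['effort'])
E
```

```text
[0.50918792 0.05172567 0.0886177 ] [1.5714513  0.37305792 0.38809939] [ 0.01126257 -0.21548512 -0.02657977] [-3.68399557e-02 -3.86169541e+01 -1.83639568e+01 -6.70019654e-02
  4.20781793e-01 -6.95096649e-03]
[0.50926781 0.05174363 0.08864976] [ 1.27132955  0.03823553 -0.5540438 ] [ 0.08360936 -0.14507784 -0.01784552] [-4.27668518e-02 -3.86592007e+01 -1.81840557e+01 -6.93207490e-02
  3.24937748e-01 -4.72997606e-03]
[0.50925734 0.05173222 0.08863812] [ 1.44599692 -0.07999898  0.35360227] [-0.01461146 -0.16559186  0.00464842] [-3.03790660e-02 -3.86433041e+01 -1.82818222e+01 -5.50728058e-02
  2.81295972e-01 -3.43813466e-03]
```

{"op": "step_arm", "data": {"moves": [0,-0.002,0,0,0.4,0,-0.004,0.001,0,0.4,0,-0.006,0.001,0,0.4]}}

```text
clock: 5.5
position: [0.5071, 0.0512, 0.0884]
ee_rot: [0.0, 0.635, 0.773, 0.0]
contact_force: [1.5, 0.4, -0.2]
width: 0.0256
```

{"op": "step_arm", "data": {"moves": [0,-0.002,0,0,0.4,0,-0.004,0.001,0,0.4,0,-0.006,0.001,0,0.4]}}

```text
clock: 5.8
position: [0.5041, 0.0507, 0.0879]
ee_rot: [0.0, 0.635, 0.773, 0.0]
contact_force: [1.4, 1.2, -0.1]
width: 0.0256
```

```bash
python3 - <<'E'
from h import *
a=grab('scene','s5')
x=cv2.resize(a['frame'][175:235,260:350],(800,533),interpolation=2)
cv2.imwrite('pics/s5c.png',cv2.convertScaleAbs(x,alpha=1.0))
E
```

```text
(no output)
```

View pics/s5c.png

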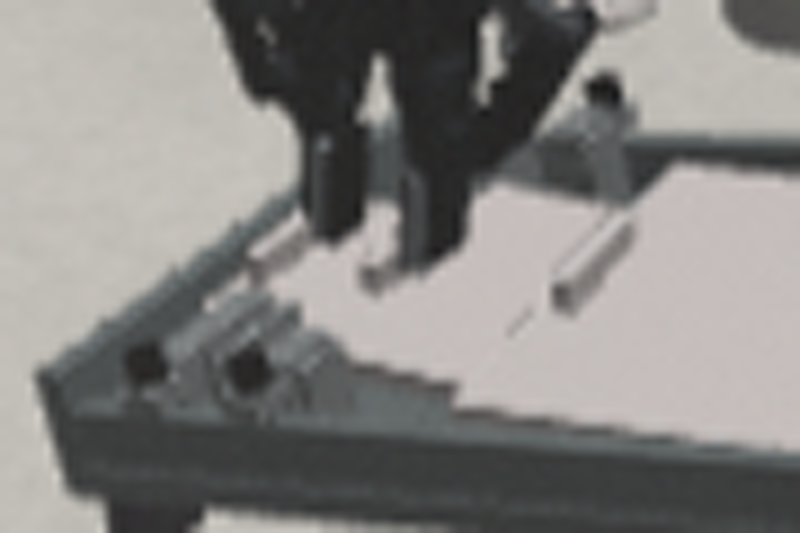

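{"op": "step_arm", "data": {"moves": [0,-0.002,0,0,0.4,0,-0.004,0.001,0,0.4,0,-0.006,0.001,0,0.4]}}

```text
clock: 6.15
position: [0.5021, 0.0501, 0.0876]
ee_rot: [0.001, 0.635, 0.773, 0.001]
contact_force: [4.1, 0.7, -0.0]
width: 0.0254
```

{"op": "step_arm", "data": {"moves": [0,-0.002,0,0,0.4,0,-0.004,0.001,0,0.4,0,-0.006,0.001,0,0.4]}}

```text
clock: 6.45
position: [0.5007, 0.0499, 0.0875]
ee_rot: [0.002, 0.635, 0.773, 0.002]
contact_force: [7.8, 3.0, -1.3]
width: 0.0257
```

{"op": "step_arm", "data": {"moves": [0,0,0,0,0.4]}}

```text
clock: 6.55
position: [0.5007, 0.0499, 0.0874]
ee_rot: [0.002, 0.635, 0.773, 0.002]
contact_force: [8.0, 2.2, -0.5]
width: 0.0254
```

{"op": "step_arm", "data": {"moves": [0,0,0,0,0.4]}}

```text
clock: 6.65
position: [0.5007, 0.0499, 0.0874]
ee_rot: [0.002, 0.635, 0.773, 0.002]
contact_force: [7.2, 3.1, -1.2]
width: 0.0256
```

```bash
python3 - <<'E'
from h import *
np.set_printoptions(precision=4,suppress=True)
a=grab('scene','s6'); st=manip.get_state(); print(st['position'],st['contact_force'],st['moment'],st['ee_rot'])
E
```

```text
[0.5007 0.0499 0.0874] [ 6.5966  2.95   -0.2416] [ 0.5467 -1.2349  0.059 ] [0.002  0.6347 0.7727 0.0023]
```

{"op": "step_arm", "data": {"moves": [0,-0.001,0,0,0.4,0,-0.002,0,0,0.4,0,-0.002,0,0,0.4]}}

```text
clock: 7.0
position: [0.5006, 0.0499, 0.0875]
ee_rot: [0.003, 0.635, 0.773, 0.003]
contact_force: [8.8, 2.9, -2.8]
width: 0.0257
```

```bash
python3 - <<'E'
from h import *
np.set_printoptions(precision=4,suppress=True)
a=grab('scene','s7'); st=manip.get_state(); print(st['position'],st['contact_force'],st['moment'],st['ee_rot'])
x=cv2.resize(a['frame'][175:235,260:350],(800,533),interpolation=2)
cv2.imwrite('pics/s7c.png',cv2.convertScaleAbs(x,alpha=1.0))
E
```

```text
[0.5006 0.0499 0.0875] [ 8.0024  3.869  -2.7111] [ 0.5693 -1.5082  0.0266] [0.0026 0.6348 0.7727 0.0029]
```

View pics/s7c.png

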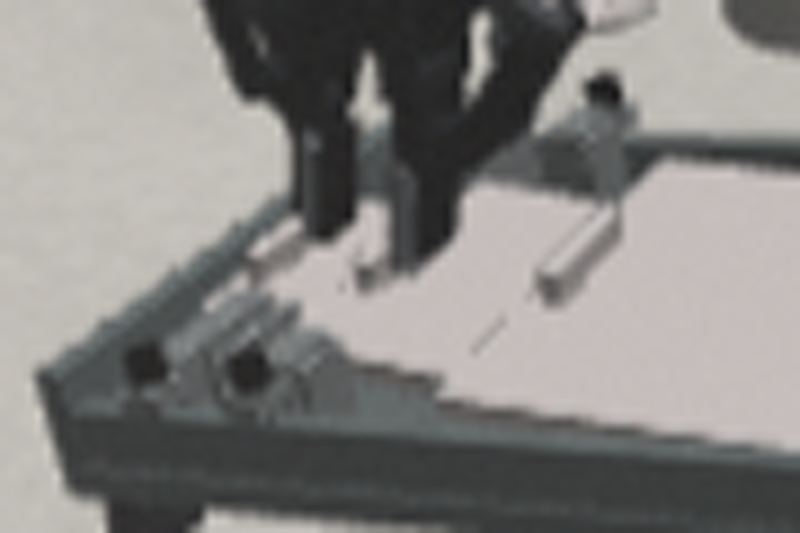

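{"op": "step_arm", "data": {"moves": [0,0.012,-0.002,0,0.4,0,0.013,-0.04,0,0.4,0,0.013,-0.13,0,0.4,0,0.013,-0.2,0,0.4]}}

```text
clock: 7.45
position: [0.5011, 0.0503, 0.1873]
ee_rot: [-0.002, 0.634, 0.773, -0.002]
contact_force: [0.0, 1.2, 0.1]
width: 0.0255
```

{"op": "step_arm", "data": {"moves": [-0.45,0,-0.1,0,0.4,-0.45,0,-0.1,0,0.4,-0.45,0,-0.1,0,0.4,-0.45,0,-0.1,0,0.4,-0.45,0,-0.1,0,0.4]}}

```text
clock: 7.95
position: [0.5457, -0.1733, 0.2367]
ee_rot: [-0.001, 0.635, 0.772, -0.001]
contact_force: [0.2, 0.1, -0.1]
width: 0.0256
```

```bash
python3 - <<'E'
from h import *
a=grab('top','t8'); b=grab('scene','s8')
print(manip.get_state()['position'])
x=cv2.resize(a['frame'][155:268,175:295],None,fx=5,fy=5,interpolation=2)
y=cv2.resize(b['frame'][178:228,260:380],None,fx=5,fy=5,interpolation=2)
cv2.imwrite('pics/x8.png',cv2.convertScaleAbs(np.vstack([x,y])[:,:],alpha=1.3)[:815])
cv2.imwrite('pics/x8.png',cv2.convertScaleAbs(x,alpha=1.3))
E
```

```text
[ 0.5465012  -0.17420664  0.23656948]
```

View pics/x8.png

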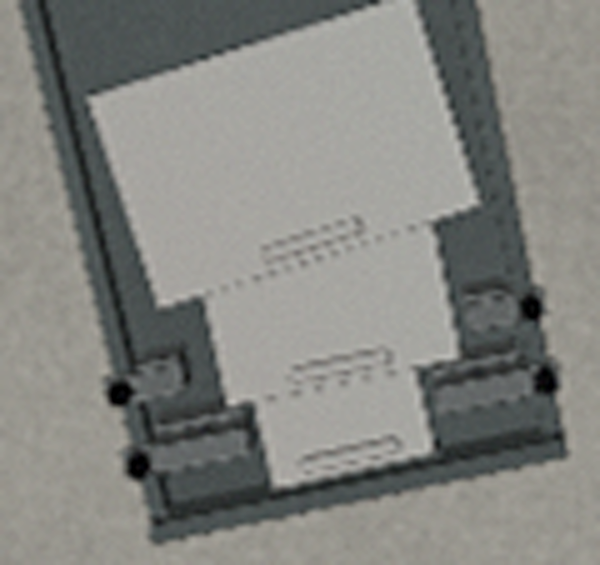

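```bash
python3 - <<'E'
from h import *
np.set_printoptions(precision=4,suppress=True)
t=load('t8');T=lambda u,v:np.array([175+(u+.5)/5-.5,155+(v+.5)/5-.5])
f=np.array([.4432,.0475]);c,s=np.cos(np.radians(11.43)),np.sin(np.radians(11.43))
for n,u,z in [('footL',(155,540),.0557),('footR',(565,452),.0557),('wL',(163,305),.084),('wR',(480,205),.088),('wHL',(90,97),.112),('wHR',(412,-3),.115),('mL',(228,405),.07),('mR',(460,357),.07),
 ('wr',(314,240),.098),('mr',(342,367),.078),('ubL',(170,358),.075),('ubR',(483,290),.075)]:
    p=hit(t,T(*u),[0,0,z],np.array([0,0,1.]))[:2]; d=p-f; print(n,p,'board x,y',np.array([c*d[0]+s*d[1],-s*d[0]+c*d[1]]))
E
```

```text
footL [0.4213 0.1501] board x,y [-0.0011  0.1049]
footR [ 0.4654 -0.0578] board x,y [ 0.0009 -0.1076]
wL [0.5391 0.1424] board x,y [0.1128 0.074 ]
wR [ 0.5884 -0.0151] board x,y [ 0.1299 -0.0901]
wHL [0.639  0.1741] board x,y [0.217  0.0853]
wHR [0.6874 0.0176] board x,y [ 0.2334 -0.0777]
mL [0.4895 0.1117] board x,y [0.0581 0.0538]
mR [ 0.5134 -0.0047] board x,y [ 0.0585 -0.0651]
wr [0.5703 0.0664] board x,y [ 0.1283 -0.0067]
mr [0.5083 0.054 ] board x,y [ 0.0651 -0.0066]
ubL [0.513  0.1402] board x,y [0.0868 0.077 ]
ubR [ 0.5469 -0.0164] board x,y [ 0.0889 -0.0831]
```

{"op": "step_arm", "data": {"moves": [0.436,0.142,0.12,0,0.55,0.436,0.142,0.12,0,0.55,0.436,0.142,0.12,0,0.55,0.436,0.142,0.12,0,0.55,0.436,0.142,0.12,0,0.55]}}

```text
clock: 8.55
position: [0.5712, 0.0608, 0.175]
ee_rot: [-0.003, 0.634, 0.773, -0.002]
contact_force: [-0.1, -0.3, 0.4]
width: 0.0193
```

{"op": "step_arm", "data": {"moves": [0,0,0.083,0,0.55,0,0,0.083,0,0.55,0,0,0.083,0,0.55]}}

```text
clock: 8.85
position: [0.5723, 0.0577, 0.1345]
ee_rot: [-0.002, 0.634, 0.773, -0.002]
contact_force: [0.4, -1.1, 0.2]
width: 0.019
```

```bash
python3 - <<'E'
from h import *
a=grab('scene','s9'); st=manip.get_state(); print(st['position'],st['contact_force'],st['width'],st['ee_rot'])
x=cv2.resize(a['frame'][165:235,260:365],(795,530),interpolation=2)
cv2.imwrite('pics/s9c.png',x)
E
```

```text
[0.57378895 0.0572608  0.13579763] [ 1.00135789 -0.77590999  0.65790511] 0.019068788653955043 [-3.97853522e-04  6.34561104e-01  7.72872358e-01 -6.04577685e-04]
```

View pics/s9c.png

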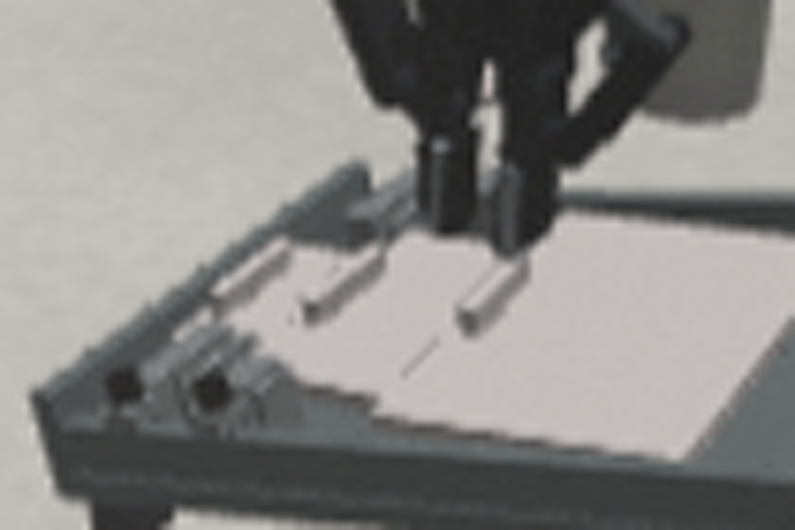

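{"op": "step_arm", "data": {"moves": [-0.007,0,0.016,0,0.55,-0.007,0,0.032,0,0.55,-0.007,0,0.036,0,0.55,-0.007,0,0.036,0,0.55]}}

```text
clock: 9.3
position: [0.5748, 0.0536, 0.117]
ee_rot: [-0.0, 0.635, 0.773, -0.0]
contact_force: [0.4, -0.1, 0.7]
width: 0.0194
```

{"op": "step_arm", "data": {"moves": [0,0,0.003,0,0.55,0,0,0.006,0,0.55,0,0,0.006,0,0.55]}}

```text
clock: 9.6
position: [0.575, 0.0541, 0.1142]
ee_rot: [-0.0, 0.634, 0.773, -0.0]
contact_force: [0.2, 0.4, 0.0]
width: 0.0192
```

{"op": "step_arm", "data": {"moves": [0,0,0.002,0,0.55,0,0,0.004,0,0.55,0,0,0.004,0,0.55]}}

```text
clock: 9.9
position: [0.5749, 0.0541, 0.1121]
ee_rot: [-0.0, 0.634, 0.773, -0.0]
contact_force: [-0.6, -0.0, 0.4]
width: 0.0192
```

{"op": "step_arm", "data": {"moves": [0,0,0.002,0,0.55,0,0,0.004,0,0.55,0,0,0.004,0,0.55]}}

```text
clock: 10.2
position: [0.575, 0.0541, 0.1101]
ee_rot: [-0.0, 0.634, 0.773, -0.0]
contact_force: [0.6, 1.6, -0.0]
width: 0.019
```

{"op": "step_arm", "data": {"moves": [0,0,0.002,0,0.55,0,0,0.004,0,0.55,0,0,0.004,0,0.55]}}

```text
clock: 10.5
position: [0.5749, 0.0541, 0.1081]
ee_rot: [-0.0, 0.635, 0.773, -0.0]
contact_force: [-0.5, -0.5, -0.1]
width: 0.0192
```

{"op": "step_arm", "data": {"moves": [0,0,0.002,0,0.55,0,0,0.003,0,0.55,0,0,0.003,0,0.55]}}

```text
clock: 10.8
position: [0.575, 0.0541, 0.1067]
ee_rot: [-0.0, 0.635, 0.773, -0.0]
contact_force: [-0.1, 0.1, 0.1]
width: 0.0192
```

{"op": "step_arm", "data": {"moves": [0,0,0.002,0,0.55,0,0,0.003,0,0.55,0,0,0.003,0,0.55]}}

```text
clock: 11.1
position: [0.5751, 0.054, 0.1053]
ee_rot: [0.0, 0.635, 0.773, -0.0]
contact_force: [-0.1, 0.3, 0.5]
width: 0.0191
```

{"op": "step_arm", "data": {"moves": [0,0,0.002,0,0.55,0,0,0.003,0,0.55,0,0,0.003,0,0.55]}}

```text
clock: 11.4
position: [0.5752, 0.054, 0.1047]
ee_rot: [0.0, 0.634, 0.773, 0.0]
contact_force: [-2.0, 0.2, 5.0]
width: 0.0191
```

{"op": "step_arm", "data": {"moves": [0,0,0.002,0,0.55,0,0,0.003,0,0.55,0,0,0.003,0,0.55]}}

```text
clock: 11.7
position: [0.5754, 0.054, 0.1044]
ee_rot: [0.001, 0.634, 0.773, 0.0]
contact_force: [-3.9, -0.5, 12.9]
width: 0.0191
```

{"op": "step_arm", "data": {"moves": [0,0,-0.008,0,0.55,0,-0.005,-0.007,0,0.55,0,-0.01,-0.006,0,0.55,0,-0.014,-0.006,0,0.55,0,-0.014,-0.006,0,0.55]}}

```text
clock: 12.2
position: [0.5677, 0.0527, 0.1049]
ee_rot: [-0.0, 0.635, 0.773, -0.0]
contact_force: [-0.5, -0.4, 0.5]
width: 0.0196
```

{"op": "step_arm", "data": {"moves": [0,-0.004,0.001,0,0.55,0,-0.008,0.001,0,0.55,0,-0.012,0.002,0,0.55,0,-0.016,0.002,0,0.55]}}

```text
clock: 12.6
position: [0.5601, 0.0512, 0.1041]
ee_rot: [-0.0, 0.635, 0.773, -0.0]
contact_force: [0.4, 0.2, -0.1]
width: 0.0194
```

```bash
cat > w.py <<'E'
from h import *
import sys
np.set_printoptions(precision=4,suppress=True)
# wide plate: white mask in the top view, straight head edge and right side
def meas(f):
    t=grab('top',f); st=manip.get_state(); print(st['position'],st['contact_force'])
    im=t['frame'].astype(int); m=((im.min(2)>95)&(im.max(2)-im.min(2)<14)).astype(np.uint8)
    roi=np.zeros_like(m); poly=np.int32([[178,166],[262,150],[283,240],[200,262]]); cv2.fillPoly(roi,[poly],1); m&=roi
    # head edge by sub-pixel columns: brightest vertical gradient
    g=cv2.cvtColor(t['frame'],6).astype(float)
    return t,m,g
if __name__=='__main__':
    t,m,g=meas(sys.argv[1])
    n,l,stt,c=cv2.connectedComponentsWithStats(m); 
    for i in range(1,n):
        if stt[i,4]>60: print(stt[i],c[i])
    for v in range(150,225,6): print(v,g[v,180:282:6].astype(int))
E
python3 w.py t10
```

```text
[0.5597 0.0511 0.1042] [0.9425 0.7594 0.0659]
[226 159  39  12 182] [249.1758 164.6099]
[178 166   8  29  84] [181.869  178.1071]
[216 216  33  36 714] [232.2213 233.0546]
[197 237   8  26 100] [199.81 251.47]
150 [ 62  64  65  65  66  67  65  67  63  64  63  63  65  63  50 123 121]
156 [ 60  68  66  67  62  65  66  65  66  65  64  61  64  59  64  84 116]
162 [ 96  56  63  63  64  62  67  65  64  65  59  92 135 129  60  62 115]
168 [116  27  68  66  51  52  51  52  74  84  94  90 130  52  77  67 113]
174 [115  69  85  67  75  76  73  76  76  76  73  76  58  76 126  59 109]
180 [116  64  91  55  87  86  86  88  87  87  85  85  76  87  22  51 118]
186 [116  53  93  44  89  92  91  91  89  91  92  94  89  92  26  64  79]
192 [114  30  92  43  91  95  93  93  95  90  92  93  91  96  20  49  63]
198 [112  80  87  40  88  87  84  88  87  87  88  88  89  93  21 117  67]
204 [113 117  80  43  76  78  77  78  77  79  77  78  82  86  19  61  56]
210 [121 125  36  24  62  63  63  63  67  63  63  66  41  41  44  68  63]
216 [113  96  85  43  61 110 103 130  76  28  35  29  42  28 127  71  79]
222 [120 125  83  40  65  61  53 129 129 131  31  29  85  64 131  60  60]
```

```bash
cat > e.py <<'E'
from h import *
import sys
np.set_printoptions(precision=4,suppress=True)
f=np.array([.4432,.0475]);c,s=np.cos(np.radians(11.43)),np.sin(np.radians(11.43))
n=np.array([-np.sin(np.radians(17))*c,-np.sin(np.radians(17))*s,np.cos(np.radians(17))])
def edge(d,z0=.033):
    g=cv2.GaussianBlur(cv2.cvtColor(d['frame'],6),(3,3),0).astype(float); P=[]
    for v in range(196,226):
        r=g[v,300:385]; k=np.where((r[:-1]>=150)&(r[1:]<150))[0]
        k=[i for i in k if r[max(i-3,0)]>165 and r[min(i+4,84)]<140 and i>15]
        if not k: continue
        i=k[-1]; u=300+i+(r[i]-150)/(r[i]-r[i+1])
        p=hit(d,[u,v],[*f,z0],n)[:2]-f; q=[c*p[0]+s*p[1],-s*p[0]+c*p[1]]
        P.append([*q,u,v])
    P=np.array(P)
    for _ in range(4):
        a=np.polyfit(P[:,1],P[:,0],1); e=P[:,0]-np.polyval(a,P[:,1]); P=P[abs(e)<max(.0015,2*e.std())]
    return np.degrees(np.arctan(a[0])),a[1],P
for k in sys.argv[1:]:
    d=load(k) if k in('s0','s8','s9','s3','s7') else grab('scene',k)
    A,b,P=edge(d); print(k,'skew',-A if 0 else A,'x at y=0',b,len(P),'y',P[:,1].min(),P[:,1].max())
E
python3 e.py s0 s7 s8 s9 s11
```

```text
s0 skew -4.696345574377597 x at y=0 0.25376278787358486 27 y -0.07010467322714013 0.07905554277398297
s7 skew -6.582358980676565 x at y=0 0.2298263494641911 27 y -0.07334046585712115 0.07749243367416933
s8 skew -6.520425427741881 x at y=0 0.22974026519857335 27 y -0.07336937811456062 0.07748577620829433
s9 skew -6.53258171063636 x at y=0 0.22972482035084996 27 y -0.07336548569786978 0.07748459185829328
s11 skew -1.6731715049308238 x at y=0 0.22105157279779755 26 y -0.07560077929281057 0.07081707090742209
```

{"op": "step_arm", "data": {"moves": [0,0.01,-0.004,0,0.55,0.012,0.01,-0.004,0,0.55,0.024,0.01,-0.004,0,0.65,0.024,0.01,-0.004,0,0.7,0.024,0.01,-0.004,0,0.7]}}

```text
clock: 13.2
position: [0.5627, 0.0642, 0.1062]
ee_rot: [-0.0, 0.634, 0.773, -0.0]
contact_force: [-0.2, -0.4, 1.7]
width: 0.0132
```

{"op": "step_arm", "data": {"moves": [0,-0.004,0.001,0,0.7,0,-0.008,0.002,0,0.7,0,-0.012,0.003,0,0.7,0,-0.016,0.004,0,0.7]}}

```text
clock: 13.6
position: [0.556, 0.0622, 0.1048]
ee_rot: [0.001, 0.635, 0.773, 0.001]
contact_force: [2.3, 0.7, 2.9]
width: 0.0128
```

```bash
python3 e.py s12
```

```text
s12 skew -1.7226043095487622 x at y=0 0.21710625526229949 26 y -0.07621524330312233 0.07058985680367616
```

{"op": "step_arm", "data": {"moves": [0,-0.004,0,0,0.7,0,-0.008,0,0,0.7,0,-0.012,0.001,0,0.7,0,-0.016,0.001,0,0.7]}}

```text
clock: 14.05
position: [0.5472, 0.0608, 0.1038]
ee_rot: [0.0, 0.635, 0.773, 0.0]
contact_force: [1.2, 0.0, 0.4]
width: 0.0128
```

{"op": "step_arm", "data": {"moves": [0,-0.002,0,0,0.7,0,-0.004,0,0,0.7,0,-0.006,0.001,0,0.7]}}

```text
clock: 14.35
position: [0.5443, 0.0603, 0.1033]
ee_rot: [0.0, 0.635, 0.773, 0.0]
contact_force: [2.4, 1.0, 2.6]
width: 0.0126
```

```bash
python3 e.py s13
```

```text
s13 skew 0.1635698950052272 x at y=0 0.20466413923624796 25 y -0.07299429361177177 0.06994294463753647
```

{"op": "step_arm", "data": {"moves": [0,-0.002,0,0,0.7,0,-0.004,0,0,0.7,0,-0.006,0.001,0,0.7]}}

```text
clock: 14.7
position: [0.5415, 0.0596, 0.1029]
ee_rot: [0.0, 0.635, 0.773, 0.0]
contact_force: [2.4, 1.4, 1.9]
width: 0.0127
```

{"op": "step_arm", "data": {"moves": [0,-0.002,0,0,0.7,0,-0.004,0,0,0.7,0,-0.006,0.001,0,0.7]}}

```text
clock: 15.0
position: [0.5386, 0.059, 0.1024]
ee_rot: [0.0, 0.635, 0.773, 0.0]
contact_force: [2.0, 0.6, 2.8]
width: 0.0133
```

```bash
python3 e.py s14
```

```text
s14 skew 0.5497323868043813 x at y=0 0.19796213179726277 25 y -0.07402670619283541 0.06956064983542148
```

{"op": "step_arm", "data": {"moves": [0,-0.002,0,0,0.7,0,-0.004,0,0,0.7,0,-0.006,0.001,0,0.7]}}

```text
clock: 15.35
position: [0.5369, 0.0586, 0.1022]
ee_rot: [0.001, 0.635, 0.773, 0.001]
contact_force: [4.5, 1.3, 2.7]
width: 0.0128
```

{"op": "step_arm", "data": {"moves": [0,0,0,0,0.7]}}

```text
clock: 15.45
position: [0.5369, 0.0586, 0.1023]
ee_rot: [0.001, 0.635, 0.773, 0.001]
contact_force: [4.3, 2.1, 0.6]
width: 0.0129
```

```bash
python3 e.py s15
```

```text
s15 skew -0.26868077650752714 x at y=0 0.1958392762690834 26 y -0.07422585630792021 0.07591611736042114
```

{"op": "step_arm", "data": {"moves": [0,-0.001,0,0,0.7,0,-0.002,0,0,0.7,0,-0.003,0,0,0.7,0,-0.003,0,0,0.7]}}

```text
clock: 15.9
position: [0.5366, 0.0586, 0.1024]
ee_rot: [0.002, 0.635, 0.773, 0.002]
contact_force: [6.7, 2.2, -0.5]
width: 0.0126
```

```bash
python3 e.py s16
```

```text
s16 skew -0.25172358555095165 x at y=0 0.1957278203984911 26 y -0.07426487002195752 0.07592789857404475
```

{"op": "step_arm", "data": {"moves": [0,-0.001,0,0,0.7,0,-0.002,0,0,0.7]}}

```text
clock: 16.15
position: [0.5365, 0.0585, 0.1024]
ee_rot: [0.003, 0.635, 0.773, 0.003]
contact_force: [9.7, 2.9, -2.6]
width: 0.0126
```

```bash
python3 e.py s17; python3 -c "
from h import *
st=manip.get_state();print(st['position'],st['contact_force'],st['moment'])"
```

```text
s17 skew -0.1645365154237845 x at y=0 0.1955835388842248 26 y -0.07430633513573404 0.07592789857404475
[0.53651677 0.05857034 0.10240881] [ 8.39102454  3.03590004 -2.32914597] [ 0.51868234 -1.47531557  0.03478626]
```

{"op": "step_arm", "data": {"moves": [0,0.008,-0.001,0,0.7,0,0.011,-0.04,0,0.6,0,0.011,-0.13,0,0.5,0,0.011,-0.2,0,0.4]}}

```text
clock: 16.6
position: [0.5362, 0.0588, 0.2022]
ee_rot: [-0.002, 0.634, 0.773, -0.002]
contact_force: [0.1, -0.6, -0.3]
width: 0.0255
```

{"op": "step_arm", "data": {"moves": [-0.45,0,-0.1,0,0.4,-0.45,0,-0.1,0,0.4,-0.45,0,-0.1,0,0.4,-0.45,0,-0.1,0,0.4,-0.45,0,-0.1,0,0.4]}}

```text
clock: 17.1
position: [0.5807, -0.1649, 0.2515]
ee_rot: [-0.001, 0.635, 0.772, -0.002]
contact_force: [0.6, 0.3, 0.5]
width: 0.0256
```

```bash
python3 e.py s18; python3 - <<'E'
from h import *
np.set_printoptions(precision=4,suppress=True)
f=np.array([.4432,.0475]);c,s=np.cos(np.radians(11.43)),np.sin(np.radians(11.43))
b=grab('top','t18'); a=load('t8')
# sample top image along board-x lines at given board y: bright/dark transitions
def prof(d,y,z,x0,x1):
    g=cv2.cvtColor(d['frame'],6).astype(np.float32); xs=np.arange(x0,x1,.0005)
    W=np.array([[f[0]+c*x-s*y,f[1]+s*x+c*y,z] for x in xs]); q=proj(d,W).astype(np.float32)
    return xs,cv2.remap(g,q[:,:1],q[:,1:],1).ravel()
def up(d,y,z,x0,x1,th=105):
    xs,r=prof(d,y,z,x0,x1); k=np.where((r[:-1]<th)&(r[1:]>=th))[0]; return xs[k]
for nm,d in(('t8',a),('t18',b)):
    for y in(.049,.052,-.055,-.058,-.061): print(nm,'mid',y,up(d,y,.07,.03,.085))
    for y in(.064,.068,.073,.077,-.066,-.07,-.075,-.079,-.083): print(nm,'wide',y,up(d,y,.085,.06,.15))
df=cv2.absdiff(a['frame'],b['frame']).max(2); df[145:270,170:300]=0
print(np.argwhere(df>40).min(0) if (df>40).any() else None, np.argwhere(df>40).max(0))
E
```

```text
s18 skew -0.18620620608085123 x at y=0 0.1962658375901188 25 y -0.07416503196141597 0.06937697142463267
t8 mid 0.049 [0.0575]
t8 mid 0.052 [0.0575]
t8 mid -0.055 [0.059]
t8 mid -0.058 [0.058]
t8 mid -0.061 [0.058]
t8 wide 0.064 [0.113]
t8 wide 0.068 [0.1125]
t8 wide 0.073 [0.1125]
t8 wide 0.077 [0.1205]
t8 wide -0.066 [0.1275]
t8 wide -0.07 [0.1285]
t8 wide -0.075 [0.1285]
t8 wide -0.079 [0.1295]
t8 wide -0.083 [0.1295]
t18 mid 0.049 [0.0575]
t18 mid 0.052 [0.0575]
t18 mid -0.055 [0.059]
t18 mid -0.058 [0.058]
t18 mid -0.061 [0.058]
t18 wide 0.064 [0.088]
t18 wide 0.068 [0.0885]
t18 wide 0.073 [0.0885]
t18 wide 0.077 [0.0885]
t18 wide -0.066 [0.089]
t18 wide -0.07 [0.0885]
t18 wide -0.075 [0.0895]
t18 wide -0.079 [0.089]
t18 wide -0.083 [0.0885]
[117 116] [419 437]
```

```bash
python3 - <<'E'
from h import *
f=np.array([.4432,.0475]);c,s=np.cos(np.radians(11.43)),np.sin(np.radians(11.43))
d=load('t8');g=cv2.cvtColor(d['frame'],6).astype(np.float32);xs=np.arange(.02,.12,.002)
for y in(.076,.08,-.08,-.085):
    # line at mid pad height: board surface + ~30 mm
    W=np.array([[f[0]+c*x-s*y,f[1]+s*x+c*y,.025+.3057*x+.03] for x in xs]);q=proj(d,W).astype(np.float32)
    print(y,list(zip((xs*1000).astype(int),cv2.remap(g,q[:,:1],q[:,1:],1).ravel().astype(int))))
E
```

```text
0.076 [(np.int64(20), np.int64(59)), (np.int64(22), np.int64(59)), (np.int64(23), np.int64(59)), (np.int64(25), np.int64(59)), (np.int64(27), np.int64(56)), (np.int64(29), np.int64(63)), (np.int64(31), np.int64(76)), (np.int64(33), np.int64(86)), (np.int64(35), np.int64(78)), (np.int64(37), np.int64(78)), (np.int64(39), np.int64(78)), (np.int64(41), np.int64(77)), (np.int64(43), np.int64(69)), (np.int64(45), np.int64(42)), (np.int64(47), np.int64(37)), (np.int64(49), np.int64(43)), (np.int64(51), np.int64(56)), (np.int64(53), np.int64(72)), (np.int64(55), np.int64(47)), (np.int64(57), np.int64(42)), (np.int64(59), np.int64(47)), (np.int64(61), np.int64(55)), (np.int64(63), np.int64(59)), (np.int64(65), np.int64(58)), (np.int64(67), np.int64(59)), (np.int64(69), np.int64(67)), (np.int64(71), np.int64(80)), (np.int64(73), np.int64(80)), (np.int64(75), np.int64(82)), (np.int64(77), np.int64(81)), (np.int64(79), np.int64(80)), (np.int64(81), np.int64(81)), (np.int64(83), np.int64(76)), (np.int64(85), np.int64(64)), (np.int64(87), np.int64(49)), (np.int64(89), np.int64(45)), (np.int64(91)
[... 4264 characters left out ...]
, (np.int64(73), np.int64(76)), (np.int64(75), np.int64(74)), (np.int64(77), np.int64(74)), (np.int64(79), np.int64(79)), (np.int64(81), np.int64(82)), (np.int64(83), np.int64(78)), (np.int64(85), np.int64(72)), (np.int64(87), np.int64(57)), (np.int64(89), np.int64(43)), (np.int64(91), np.int64(47)), (np.int64(93), np.int64(58)), (np.int64(95), np.int64(63)), (np.int64(97), np.int64(63)), (np.int64(99), np.int64(64)), (np.int64(101), np.int64(61)), (np.int64(103), np.int64(62)), (np.int64(105), np.int64(62)), (np.int64(107), np.int64(62)), (np.int64(109), np.int64(62)), (np.int64(111), np.int64(61)), (np.int64(113), np.int64(60)), (np.int64(115), np.int64(61)), (np.int64(117), np.int64(62))]
```

```bash
python3 -c "
from h import *
print(job.sign_off())"
```

```text
the job is handed in; nothing more can be done
None
```

I slid the middle plate onto the lower pads, then the widest plate onto the upper pads, and handed the job in at about 17 s of the 45 s allowed. The hand-in gives no verdict, so what follows is from my own checks.

- **Middle plate:** I pushed it by its ridge until it stopped firmly at about 9 N, half the 18 N at which the gauge slips. In the top view its lower edge is square to within about 0.5°. The edge measured the same before and after the second plate went down over it.
- **Widest plate:** It had been dragged along and turned about 6° while the middle plate moved. I straightened it by pushing the right end of its ridge, then pushed centrally until it stopped at about 9–10 N. It is square to within about 0.3°. Its lower edge reads 88.5–89 mm up the board on both sides.
- **Against the pads:** Both edges measure about 3 mm uphill of where I see their pad ends (roughly 55 and 86 mm). I put that down to viewing error, because both plates stopped hard and the offset is the same on each.
- **Robot:** It was standing clear, touching nothing, when I handed in.

**Not confirmed:**
- The stop positions rest on the force readings and on images measured by code. I had used up the picture views (12) before the widest plate moved.
- I did not measure the narrow plate, the bystanders or the gauge blocks afterwards. A before-and-after image comparison also picked up the moving arm, so it told me nothing about them. No push was near the gauges' slip force, and I felt no unexpected contact.

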